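Fit up a tube T-joint and throw the eccentric clamp tight

TASK

Fit the short stub tube up to the rail for tack welding: set it flat in the fixture with its open end square against the side of the rail and its flank up to both yellow side stops, its capped end towards the clamp. Then swing the clamp's red handle clockwise, about a quarter turn, until the cam bites and the joint is pinched firmly tight - firm hand pressure, without forcing the handle - and leave it clamped, with the marker, magnet, tape measure and wire brush lying where they are.

Things in the scene. Friction and masses are not known exactly. Their poses are not given: they have to be found in the camera images.
- nest (a point): Point on top of the black drilled steel fixture plate (360 x 310 x 20 mm, flat on the bench), just below where the middle of the stub belongs. Axes: z up, y from the clamp towards the rail, x towards the side stops. The rail's near side is at about y = 60 mm, the faces of the two yellow back stops behind it (34 mm high) at y = 100 mm; the clamp stands at negative y.
- side_stop (a point): Half-way between the two yellow side stops, in the plane of their faces, 17 mm above the plate. They are fixed blocks, 34 mm high, faces 25 mm long, looking along the nest's -x, 20 mm from the nest's middle line; one spans y = -55 to -30 mm of the nest, the other y = 30 to 55 mm. The stub's flank belongs against both.
- rail_center (a point): Centre of the rail: bright square steel tube 40 x 40 mm, 160 mm long, 0.55 kg, loose on the plate along the nest's x (its own x is its length), up to 1 mm off the back stops. Its top is 40 mm above the plate. The joint is made with its side that faces the clamp.
- stub_center (a point): Centre of the stub (half-way up and along): square steel tube 40 x 40 mm, 3 mm wall, 120 mm long, about 0.5 kg, loose on the plate on the robot's side of the nest. Its own y is its length: +y to the open end, -y to the end with the dark cap. At home its axes are the nest's.
- stub_open_end (a point): Centre of the stub's open end, 60 mm from stub_center along the stub's +y.
- rail: The rail as a body (see rail_center); origin at the middle of its underside.
- stub: The stub as a body (see stub_center); origin at the middle of its underside.
- cam_pivot (a point): On the upright axis of the clamp's cam and handle, 56.5 mm above the plate. Below it the cam: an eccentric disc 72 mm across with orange urethane tread, 8 to 42 mm above the plate, centre 11 mm off the axis. It starts backed off, its tread 25 mm from the axis towards the rail, which leaves the stub 6 to 10 mm of play between rail and cam. Turned clockwise from above, it presses on the stub's cap.
- handle_grip (a point): Middle of the handle's round red grip: 23 mm thick, 74 mm long, level, 107 mm from the pivot (end at 144 mm), 45 to 68 mm above the plate. The handle points from the pivot through it, at the start roughly along the nest's -y. It is screwed on the cam's serrations anywhere within 0.35 rad either way, so its direction does not tell how far the cam has advanced: that must be felt.
- handle: The handle (red grip, steel arm and hub); origin on the pivot axis, at yaw 0 it points along its own -y. It stays where it is left. Pushed at mid-grip it swings freely at about 4 N while it moves (less when held still); when the cam bites, after 0.9 to 1.6 rad of swing, the push rises steeply, by 2 to 4 N per mm. At 10 to 20 N the joint is properly tight; at less than 7 N it is loose (under 12 N in the joint); over 40 N the handle is forced.
- marker: Bystander: white marker pen with a blue cap, 140 mm long, 18 mm thick, lying on the plate on the side stop's side.
- magnet: Bystander: red flat welding magnet, 100 x 70 x 16 mm, lying on the plate near the corner beside the clamp.
- tape_measure: Bystander: yellow tape measure, 75 mm long, 40 mm high, on the bench to the left.
- wire_brush: Bystander: wire brush with a wooden handle, 250 mm long, 34 mm high, on the bench to the right.
Not all that is in view belongs to the job. What is shaped like the stub but blue, green or turquoise is not meant.

How it is judged:
By the outcome, as a careful person would: the job done as asked, in the order asked, and still so for the second after the job is handed in, with the robot touching nothing.
It also fails if it takes over 66 s, if anything falls off the work surface, if the arm or the gripper's body presses on something with over 40 N, if the wrist force passes 120 N, or if a joint passes its speed limit or range.

ROBOT

A 6-joint arm with a two-finger parallel gripper is mounted at the origin on the work surface. World frame = base frame: x ahead of the robot, y to its left, z up, the work surface at z = 0. Lengths are in mm, angles in rad, forces in N, time in s.
With the tool pointing down it reaches from about 275 to 1000 mm from the base axis. Payload 8.4 kg.
Tool frame: the origin (TCP) lies at the very end of the fingers, on their centre line; the grasp point (between the pads) lies 19 mm behind it (r.pinch_z is the distance from the TCP to the grasp point, in mm); z points along the fingers, y is the direction in which the jaws open and shut (so a half turn about z gives the same grasp; the last joint's range is limited). The gripper opens to 85 mm and grips with 20 to 120 N. Pads are 22 mm wide; open, the fingers measure 114 mm over their backs; the gripper's body (76 mm by 85 mm) begins 54 mm behind the grasp point. The pads swing forward as they close: fully open they stand 13 mm farther back than shut.
Start: joints at [1.276, 0.353, 1.633, -0, 1.155, -0.002], TCP at [180.395, 598.403, 231.281] pointing down, gripper open.
Joint ranges: [-2.63, 2.63], [-0.92, 2.1], [0.06, 2.66], [-1.3, 4.44], [0, 2.69], [-3.02, 3.02]. Speed limits (rad/s): [2.22, 2.22, 2.79, 3.14, 3.14, 3.14].

INTERFACE

Orientations are given as [roll, pitch, yaw] about the fixed x, y, z axes, in that order (R = Rz(yaw) Ry(pitch) Rx(roll)).
In Python, from rig import r, optics gives the robot as it stands.
- The arm moves only by the shell command python3 -m creep 'ROWS' [FORCE]. ROWS is JSON, a list of rows, each an object with "dp": the shift along the tool's x, y, z in mm, a list of three; "angular": the turn, a rotation vector about the tool's x, y, z in rad, a list of three; "fingers": the finger opening in mm, from 0 to 85.4. In form: [{"dp": [dx, dy, dz], "angular": [wx, wy, wz], "fingers": fingers}, ...]. A call has 1 to 5 rows; each row is the pose to reach, as a shift and turn from the pose commanded when the call began, along the tool's axes at that moment; what a row does not reach only later rows make up. A row lasts 1/12 s, in which the tool goes at most 41.7 mm and 7.16 degrees, less where a joint would pass 70% of its speed; a pose out of reach is approached as far as the arm can. A call with a gripper value outside its range is refused whole. The fingers move at their own pace and stop on an object; FORCE is the grip in N (left out, the last holds). Time passes only in rows, so rows that repeat a pose let the fingers close. It gives the time, the measured TCP pose, the force and the opening at its end, in the units of the state.
- r.sense(): the state, without advancing time (a new reading comes with each control period).
- optics.grab_frame(name): name is "scene" or "top"; returns the picture (384x512x3 uint8, blue, green, red); there is no depth.
- optics.camera_params(name): a dict with "fx", "fy", "cx", "cy" (pixels), "distortion" ([k1, k2, p1, p2, k3] as OpenCV has them; the pictures are not rectified), "eye" and "rotation" of the camera in the world. Camera axes: x right, y up, looking along -z (the intrinsics and any distortion apply to the point x, -y, -z); pixel columns grow to the right and rows downward; lengths in mm; the calibration is good to about 2 mm. A picture is of the moment at which its call begins. camera_params takes no time and is no camera call.
- r.sign_off(): hands the job in, once; it reports no verdict.
The state is a dict: "clock": time; "qpos": joint angles; "qvel": joint speeds; "joint_efforts": joint torques, N m; "eef_pos": TCP position; "tcp_rot": TCP orientation; "contact_force": force on the tool from outside, world axes, zero at the start; "wrist_torque": the same for the moment, N m; "opening": opening from 0.0 (shut) to 1.0 (fully open).
Only numpy, scipy, OpenCV 4.12 (cv2) and the standard library are available. Lean on these libraries where they do the work, as an engineer would, in place of code of your own. Each camera call takes 0.05 s, during which the arm holds its last target.

## Working session

There is one attempt and no reset: what is moved stays moved. The work goes in short steps, Python scripts to look and compute and a shell command to move; the robot and the scene stay as the last step left them, time stands still between calls to the robot, and variables do not carry over. Pictures are saved under pics/ and viewed, and the job is handed in when it is done.

```bash
ls; mkdir -p pics
python3 - <<'E'
from rig import r, optics
import cv2
print(r.sense(), r.pinch_z)
for n in ("scene","top"):
    im=optics.grab_frame(n); cv2.imwrite(f"pics/{n}0.png",im)
    print(n,optics.camera_params(n))
E
```

```text
pics
{'clock': 0.0, 'qpos': array([ 1.27560280e+00,  3.53652844e-01,  1.63415888e+00,  1.00009563e-05,
        1.15519891e+00, -2.38129378e-03]), 'qvel': array([ 0.00069175, -0.0015146 , -0.00212913,  0.0013363 ,  0.00021629,
        0.00111619]), 'joint_efforts': array([-9.79115539e-04, -6.05280590e+01, -3.42049456e+01, -1.69276143e-05,
        9.43140651e-03, -5.24092616e-05]), 'eef_pos': array([180.24668232, 597.9321028 , 230.54816477]), 'tcp_rot': array([-3.14017471e+00, -1.25204716e-05,  2.84877637e+00]), 'contact_force': array([ 0.05358513,  0.24348318, -0.49449231]), 'wrist_torque': array([-0.04609236,  0.00284213,  0.01484932]), 'opening': 1.000318702875583} 18.700000000000003
scene {'fx': 495.0533412346497, 'fy': 495.0533412346497, 'cx': 256.87434574071983, 'cy': 188.84030546417776, 'distortion': array([0.07245204, 0.        , 0.        , 0.        , 0.        ]), 'eye': array([1473.49655518, -348.74659914, 1024.9722712 ]), 'rotation': array([0.81529772, 0.0168991 , 1.20159228])}
top {'fx': 384.08976321216073, 'fy': 384.08976321216073, 'cx': 255.1162807103455, 'cy': 190.77233389369542, 'distortion': array([-0.12215299,  0.        ,  0.        ,  0.        ,  0.        ]), 'eye': array([ 315.28729561,   -1.79375252, 1209.29205461]), 'rotation': array([ 0.18893871, -0.01400736, -1.56146008])}
```

View pics/scene0.png

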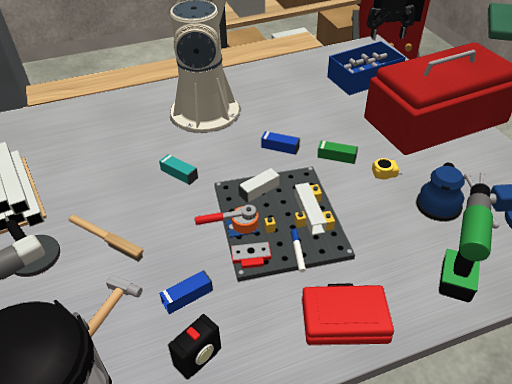

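View pics/top0.png

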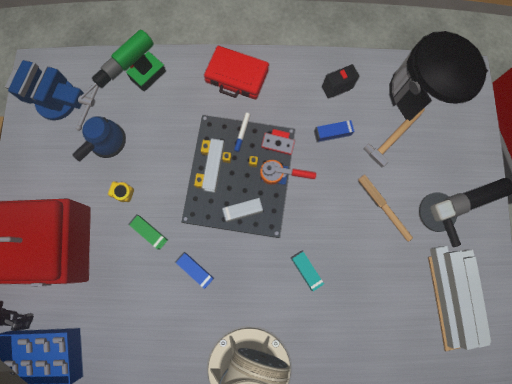

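```bash
cat > h.py <<'E'
import numpy as np, cv2
from scipy.spatial.transform import Rotation as R
from rig import r, optics
def cam(n):
    p=optics.camera_params(n)
    K=np.array([[p['fx'],0,p['cx']],[0,p['fy'],p['cy']],[0,0,1.]])
    return K,np.array(p['distortion']),np.array(p['eye']),R.from_euler('xyz',p['rotation']).as_matrix()
def rays(n,uv):
    K,d,e,M=cam(n)
    q=cv2.undistortPoints(np.array(uv,float).reshape(-1,1,2),K,d).reshape(-1,2)
    v=np.c_[q[:,0],-q[:,1],-np.ones(len(q))]@M.T
    return e,v
def onz(n,uv,z):
    e,v=rays(n,uv); t=(z-e[2])/v[:,2]
    return e+v*t[:,None]
def proj(n,P):
    K,d,e,M=cam(n)
    c=(np.array(P,float).reshape(-1,3)-e)@M
    c=c*[1,-1,-1]
    return cv2.projectPoints(c.reshape(-1,1,3),np.zeros(3),np.zeros(3),K,d)[0].reshape(-1,2)
E
python3 - <<'E'
import cv2
a=cv2.imread('pics/top0.png')[105:245,175:325]; cv2.imwrite('pics/topc.png',cv2.resize(a,None,fx=4,fy=4,interpolation=cv2.INTER_CUBIC))
a=cv2.imread('pics/scene0.png')[160:285,190:365]; cv2.imwrite('pics/scenec.png',cv2.resize(a,None,fx=4,fy=4,interpolation=cv2.INTER_CUBIC))
from h import *
print(proj('top',[[0,0,0],[180,598,231]]),proj('scene',[[0,0,0],[180,598,231]]))
E
```

```text
[[247.94249738 368.41471039]
 [ 17.83559689 310.25301491]] [[204.63242334 111.51262444]
 [385.89134634  42.06862775]]
```

View pics/topc.png

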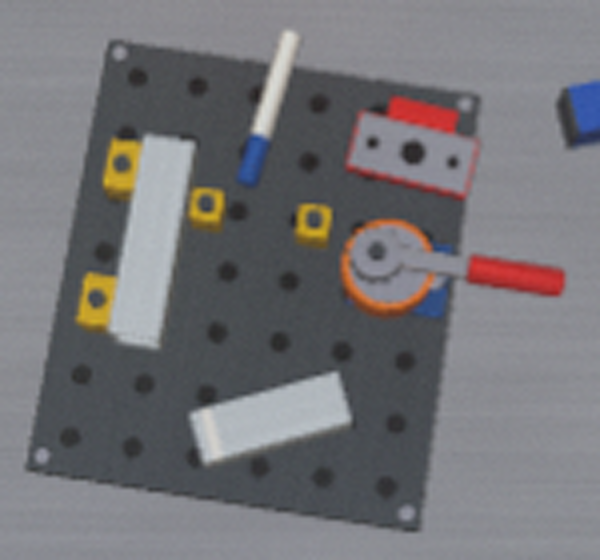

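View pics/scenec.png

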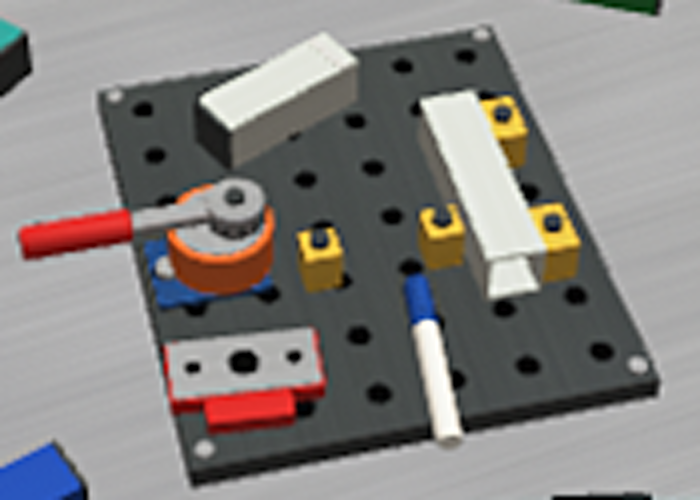

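```bash
cat > m.py <<'E'
from h import *
def quad(n,im,box,lo,hi,z):
    x0,y0,x1,y1=box
    hsv=cv2.cvtColor(im,cv2.COLOR_BGR2HSV)
    m=cv2.inRange(hsv,lo,hi); k=np.zeros_like(m); k[y0:y1,x0:x1]=m[y0:y1,x0:x1]
    c=max(cv2.findContours(k,cv2.RETR_EXTERNAL,cv2.CHAIN_APPROX_NONE)[0],key=cv2.contourArea)
    rect=cv2.minAreaRect(c); return c,rect,cv2.boxPoints(rect)
if __name__=='__main__':
    t=cv2.imread('pics/top0.png'); s=cv2.imread('pics/scene0.png')
    # plate screws in top crop (px/4+offset)
    scr=np.array([[120,52],[466,104],[407,513],[41,456]])/4-0.375+[175,105]
    P=onz('top',scr,20); print('screws top',P.round(1)[:,:2])
    scr2=np.array([[482,34],[638,364],[204,449],[114,95]])/4-0.375+[190,160]
    print('screws scene',onz('scene',scr2,20).round(1)[:,:2])
    # yellow stops
    for n,im in(('top',t),('scene',s)):
        hsv=cv2.cvtColor(im,cv2.COLOR_BGR2HSV)
        m=cv2.inRange(hsv,(20,120,120),(35,255,255))
        nn,l,st,ce=cv2.connectedComponentsWithStats(m)
        for i in range(1,nn):
            if st[i,4]>20: print(n,st[i],ce[i].round(1),onz(n,[ce[i]],54).round(1))
        m=cv2.inRange(hsv,(0,0,150),(180,40,255))
        nn,l,st,ce=cv2.connectedComponentsWithStats(m)
    # stub
    for n,im,box in(('top',t,(220,195,265,225)),('top',t,(195,135,226,195))):
        c,rect,b=quad(n,im,box,(0,0,135),(180,60,255),60)
        print(rect, cv2.contourArea(c)); print(onz(n,b,60).round(1)[:,:2])
E
python3 m.py; python3 -c "
import cv2
im=cv2.imread('pics/top0.png');h=cv2.cvtColor(im,cv2.COLOR_BGR2HSV)
print(h[200:222,243,2]);print(h[209,218:268,2]);print(h[165,195:230,2])"
```

```text
screws top [[ 785.7  152. ]
 [ 744.4 -132.2]
 [ 411.   -83.4]
 [ 451.9  201.7]]
screws scene [[ 447.3  206.4]
 [ 780.8  157.9]
 [ 740.3 -127. ]
 [ 406.   -78.6]]
top [201 140   9  13  82] [204.9 146. ] [[677.4 142.9  54. ]]
top [222 152   9   9  58] [226.2 156. ] [[645.7  75.3  54. ]]
top [249 156   9   9  61] [252.9 160.1] [[633.5  -8.1  54. ]]
top [194 173  10  14  88] [198.6 179.8] [[568.8 158.5  54. ]]
top [108 182  24  20 232] [119.5 191.1] [[530.4 403.8  54. ]]
scene [373 158  26  21 307] [385.7 168.9] [[569.8 391.5  54. ]]
scene [310 184  12  11  71] [316.  189.4] [[571.6 163.1  54. ]]
scene [295 211  11   9  52] [300.2 215.6] [[648.5  78.2  54. ]]
scene [322 211  13  12  84] [328.4 216.4] [[679.4 147.2  54. ]]
scene [264 217  12   9  62] [269.6 221.4] [[637.1  -6.4  54. ]]
((242.06304931640625, 208.92694091796875), (13.275136947631836, 38.5942497253418), 74.47589111328125) 464.5
[[482.   84.6]
 [515.  -27.5]
 [475.9 -38.5]
 [443.3  73. ]]
((212.1409454345703, 164.81088256835938), (13.149140357971191, 52.31529235839844), 10.124671936035156) 615.0
[[537.5 149.1]
 [702.4 126.4]
 [695.2  85.6]
 [530.8 109.3]]
[ 83  80 154 185 188 189 189 187 188 187 190 190 189 192 192 164 111  88
  82  84  83  79]
[ 84  83  82  84 132 188 190 193 208 204 193 189 189 187 190 189 187 188
 189 190 191 188 190 190 190 187 191 189 189 187 188 188 187 188 188 189
 188 192 194 194 195 192 193 187 153  81  82  79  81  83]
[ 82  85  82  84  80  68  72  77  84  81 108 171 186 185 190 189 191 190
 188 187 189 190 194 171 112  88  79  80  82  79  80  79  81  82  82]
```

```bash
python3 - <<'E'
from h import *
s=np.array([[322,33],[358,66],[232,130],[198,97]])/4-.375+[190,160]
S=onz('scene',s,60)[:,:2]; print('stub scene',S.round(1),S.mean(0))
t=np.array([[189,413],[339,373],[352,420],[212,464]])/4-.375+[175,105]  
t=np.array([[213,407],[339,372],[352,420],[229,455]])/4-.375+[175,105] 
T=onz('top',t,60)[:,:2]; print('stub top',T.round(1),T.mean(0))
def ln(Q):
    n=len(Q);return [round(float(np.linalg.norm(Q[i]-Q[(i+1)%n])),1) for i in range(n)]
print(ln(S),ln(T))
for Q in(S,): print(np.arctan2(*(Q[1]-Q[2])[::-1]),np.arctan2(*(Q[0]-Q[3])[::-1]))
for Q in(T,): print(np.arctan2(*(Q[0]-Q[1])[::-1]),np.arctan2(*(Q[3]-Q[2])[::-1]))
# rail
s=np.array([[419,101],[475,92],[545,245],[482,256]])/4-.375+[190,160]
S=onz('scene',s,60)[:,:2]; print('rail scene',S.round(1),S.mean(0),ln(S))
t=np.array([[144,135],[195,141],[161,348],[110,332]])/4-.375+[175,105]
T=onz('top',t,60)[:,:2]; print('rail top',T.round(1),T.mean(0),ln(T))
# marker at z=29
s=np.array([[412,280],[448,438]])/4-.375+[190,160]; print('marker',onz('scene',s,29))
t=np.array([[248,182],[289,34]])/4-.375+[175,105]; print('marker',onz('top',t,29))
# handle: pivot z 20+68?, grip axis z=76.5
s=np.array([[235,195],[22,240],[130,222]])/4-.375+[190,160]; print('piv',onz('scene',s,80))
t=np.array([[377,250],[563,281],[470,269]])/4-.375+[175,105]; print('piv',onz('top',t,80))
# side stop faces: top corners
t=np.array([[190,188],[224,190],[222,222],[189,219],[297,205],[331,206],[329,238],[296,234]])/4-.375+[175,105]
print(onz('top',t,54).round(1))
# magnet corners top
t=np.array([[363,112],[480,142],[467,197],[347,167],[391,95],[460,112]])/4-.375+[175,105]
print('magnet',onz('top',t,36).round(1))
E
python3 - <<'E'
import cv2
t=cv2.imread('pics/top0.png')
a=t[175:235,200:280];b=t[140:190,210:285]
cv2.imwrite('pics/st_top.png',cv2.resize(a,None,fx=8,fy=8,interpolation=cv2.INTER_CUBIC))
s=cv2.imread('pics/scene0.png')[160:245,235:355]
cv2.imwrite('pics/st_sc.png',cv2.resize(s,None,fx=6,fy=6,interpolation=cv2.INTER_CUBIC))
E
```

```text
stub scene [[442.1  75.1]
 [486.1  85.5]
 [514.8 -23.3]
 [473.3 -34. ]] [479.07381633  25.84565927]
stub top [[486.2  66.1]
 [514.2 -29. ]
 [477.5 -39.1]
 [449.9  53.2]] [481.95432726  12.81502567]
[45.2, 112.5, 42.8, 113.5] [99.1, 38.0, 96.3, 38.5]
1.82883510503073 1.849625454794661
1.8570587394781735 1.8615450211768576
rail scene [[537.1 111.2]
 [543.6 152.2]
 [696.4 130.4]
 [689.8  87.6]] [616.73539853 120.32896367] [41.6, 154.3, 43.3, 154.5]
rail top [[700.8 125.2]
 [696.3  85.1]
 [531.1 106.7]
 [543.1 146. ]] [617.81861126 115.75475296] [40.4, 166.6, 41.1, 159.1]
marker [[666.83577731  48.55112224  29.        ]
 [795.59227271  15.18606245  29.        ]]
marker [[672.72578922  44.12898021  29.        ]
 [799.40574944  13.15331618  29.        ]]
piv [[ 594.41007756  -50.07581387   80.        ]
 [ 580.49725195 -193.56151295   80.        ]
 [ 591.67326418 -122.98430598   80.        ]]
piv [[ 604.90659945  -56.64428744   80.        ]
 [ 582.69668872 -197.99029401   80.        ]
 [ 591.04573006 -127.21993277   80.        ]]
[[659.7  88.4  54. ]
 [658.4  61.8  54. ]
 [632.5  62.7  54. ]
 [634.6  88.5  54. ]
 [647.    4.6  54. ]
 [646.5 -21.9  54. ]
 [620.7 -20.6  54. ]
 [623.6   5.1  54. ]]
magnet [[ 730.5  -47.3   36. ]
 [ 706.7 -141.3   36. ]
 [ 660.7 -130.3   36. ]
 [ 684.1  -34.7   36. ]
 [ 745.3  -69.9   36. ]
 [ 731.8 -125.5   36. ]]
```

View pics/st_sc.png

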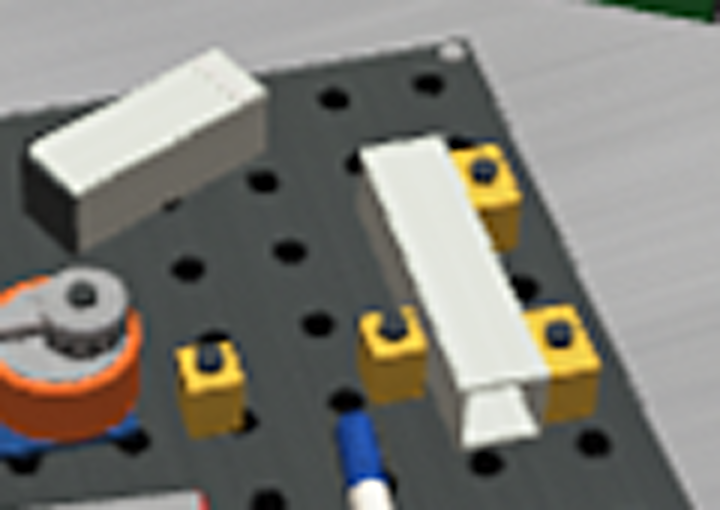

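View pics/st_top.png

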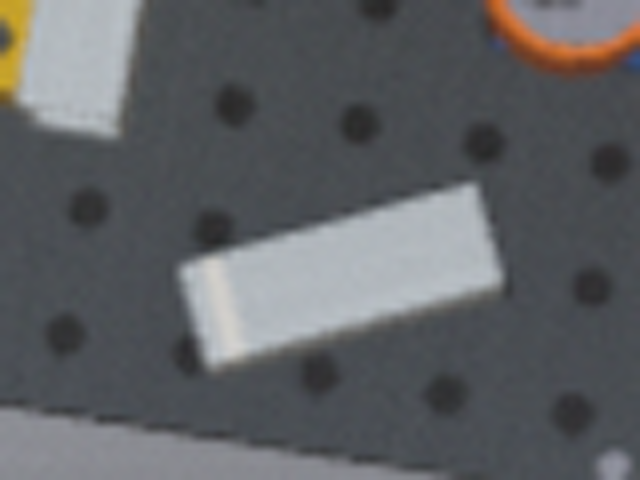

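Candidates for the stub (top-view px): the bright tube on the plate (243,209); the rail (213,165); blue (194,270) and (334,131); green (148,231); turquoise (307,270); white bars at (465,300). The crops show a bright 40x120 tube on the robot's side of the nest, with a dark cap facing the clamp and a bright band at its open end. That one at (243,209) is the stub, with its centre at about (479,24) and yaw about 0.28. The nest is at about (608.5,39.6), yaw about -0.145.

```bash
cat > go.py <<'E'
import sys
from h import *
def d(x,y,z,yaw):
    s=r.sense(); M=R.from_euler('xyz',s['tcp_rot']).as_matrix()
    dp=M.T@(np.array([x,y,z])-s['eef_pos'])
    T=R.from_euler('xyz',[np.pi,0,yaw]).as_matrix()
    w=R.from_matrix(M.T@T).as_rotvec()
    print('t',round(s['clock'],2),'pos',s['eef_pos'].round(1),'rot',s['tcp_rot'].round(3),'F',s['contact_force'].round(1),'op',round(s['opening'],3))
    print('dp',dp.round(1),'w',w.round(3))
d(*map(float,sys.argv[1:5]))
E
python3 go.py 479 24 150 1.851
```

```text
t 0.1 pos [180.3 598.  230.6] rot [-3.14   0.     2.849] F [-0.  -0.6 -0.3] op 1.004
dp [-451.7 -463.2   81.2] w [-0.001  0.001  0.998]
```

```bash
python3 -m creep '[{"dp":[-28,-28,0],"angular":[0,0,0.1],"fingers":75},{"dp":[-56,-57,0],"angular":[0,0,0.2],"fingers":75},{"dp":[-84,-86,0],"angular":[0,0,0.3],"fingers":75},{"dp":[-112,-115,0],"angular":[0,0,0.4],"fingers":75},{"dp":[-140,-144,0],"angular":[0,0,0.5],"fingers":75}]' 60; python3 go.py 479 24 150 1.851
```

```text
clock: 0.52
eef_pos: [273.1, 418.2, 230.9]
tcp_rot: [-3.141, 0.0, 2.344]
contact_force: [0.6, -0.6, 1.2]
opening: 0.877
t 0.52 pos [273.1 418.2 230.9] rot [-3.141  0.     2.344] F [ 0.6 -0.6  1.2] op 0.877
dp [-425.9 -128.1   81.1] w [-0.     0.     0.493]
```

```bash
python3 -m creep '[{"dp":[-36,-10,6],"angular":[0,0,0.1],"fingers":75},{"dp":[-72,-21,12],"angular":[0,0,0.2],"fingers":75},{"dp":[-108,-32,20],"angular":[0,0,0.3],"fingers":75},{"dp":[-144,-43,28],"angular":[0,0,0.4],"fingers":75},{"dp":[-180,-54,34],"angular":[0,0,0.49],"fingers":75}]'; python3 go.py 479 24 150 1.851
```

```text
clock: 0.93
eef_pos: [360.9, 252.1, 196.7]
tcp_rot: [-3.141, 0.0, 1.854]
contact_force: [-0.1, 0.2, -0.3]
opening: 0.879
t 0.93 pos [360.9 252.1 196.7] rot [-3.141  0.     1.854] F [-0.1  0.2 -0.3] op 0.879
dp [-252.    49.7   46.7] w [-0.     0.     0.003]
```

```bash
python3 -m creep '[{"dp":[-36,-10,6],"angular":[0,0,0],"fingers":75},{"dp":[-72,-21,12],"angular":[0,0,0],"fingers":75},{"dp":[-108,-32,20],"angular":[0,0,0],"fingers":75},{"dp":[-144,-43,28],"angular":[0,0,0],"fingers":75},{"dp":[-180,-54,34],"angular":[0,0,0],"fingers":75}]' >/dev/null 2>&1 & wait; python3 go.py 479 24 150 1.851
```

```text
t 1.35 pos [359.3  64.4 162.8] rot [-3.141  0.     1.859] F [ 0.7 -0.5  0.3] op 0.874
dp [-72.8 103.3  12.7] w [-0.     0.     0.008]
```

```bash
python3 -m creep '[{"dp":[-22,31,3],"angular":[0,0,0.008],"fingers":75},{"dp":[-44,62,7],"angular":[0,0,0.008],"fingers":75},{"dp":[-66,93,12],"angular":[0,0,0.008],"fingers":75},{"dp":[-73,103,13],"angular":[0,0,0.008],"fingers":75},{"dp":[-73,103,13],"angular":[0,0,0.008],"fingers":75}]'; python3 go.py 479 24 30 1.851;  python3 - <<'E'
from h import *
for n,b in(('scene',(190,90,365,260)),('top',(175,105,325,245))):
    a=optics.grab_frame(n); cv2.imwrite(f'pics/g1{n}.png',cv2.resize(a[b[1]:b[3],b[0]:b[2]],None,fx=4,fy=4,interpolation=cv2.INTER_CUBIC))
E
```

```text
clock: 1.77
eef_pos: [482.1, 24.3, 149.8]
tcp_rot: [3.141, 0.0, 1.849]
contact_force: [0.2, -0.9, -0.4]
opening: 0.88
t 1.77 pos [482.1  24.3 149.8] rot [3.141 0.    1.849] F [ 0.2 -0.9 -0.4] op 0.88
dp [  0.6  -3.2 119.8] w [ 0.001  0.    -0.002]
```

View pics/g1scene.png

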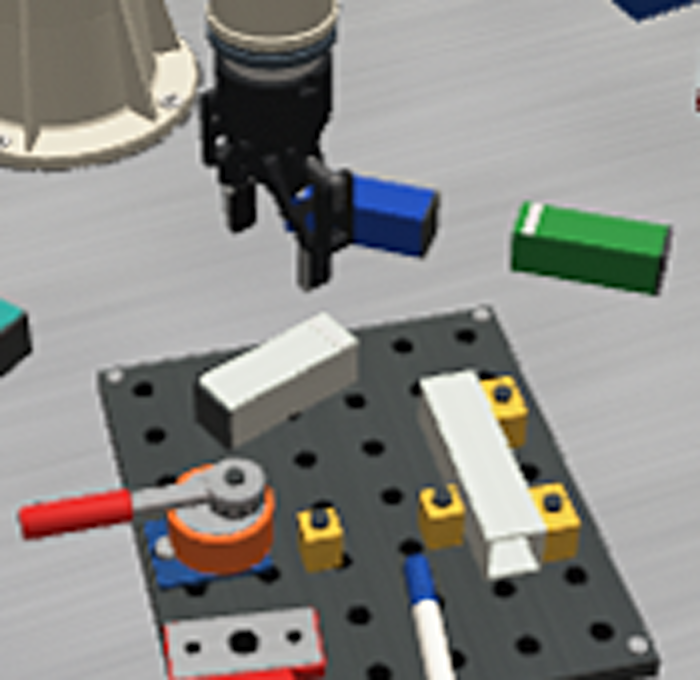

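View pics/g1top.png

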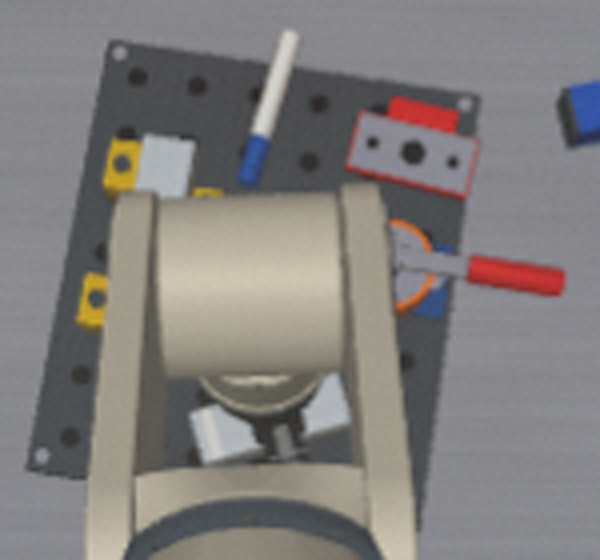

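```bash
python3 -m creep '[{"dp":[0,-3,30],"angular":[0,0,0],"fingers":75},{"dp":[0,-3,60],"angular":[0,0,0],"fingers":75},{"dp":[0,-3,90],"angular":[0,0,0],"fingers":75},{"dp":[0,-3,110],"angular":[0,0,0],"fingers":75},{"dp":[0,-3,122],"angular":[0,0,0],"fingers":75}]'; python3 -m creep '[{"dp":[0,0,0],"angular":[0,0,0],"fingers":75},{"dp":[0,0,0],"angular":[0,0,0],"fingers":60}]';python3 go.py 479 24 27 1.851;  python3 - <<'E'
from h import *
for n,b in(('scene',(190,90,365,260)),):
    a=optics.grab_frame(n); cv2.imwrite(f'pics/g2{n}.png',cv2.resize(a[b[1]:b[3],b[0]:b[2]],None,fx=4,fy=4,interpolation=cv2.INTER_CUBIC))
E
```

```text
clock: 2.28
eef_pos: [473.4, 25.2, 26.5]
tcp_rot: [-3.138, -0.001, 1.852]
contact_force: [0.0, -0.2, 0.3]
opening: 0.88
clock: 2.45
eef_pos: [475.1, 25.1, 28.3]
tcp_rot: [-3.14, -0.001, 1.852]
contact_force: [0.0, 0.0, 0.2]
opening: 0.754
t 2.45 pos [475.1  25.1  28.3] rot [-3.140e+00 -1.000e-03  1.852e+00] F [0.  0.  0.2] op 0.754
dp [-2.1  3.5  1.3] w [-0.002 -0.001  0.001]
```

View pics/g2scene.png

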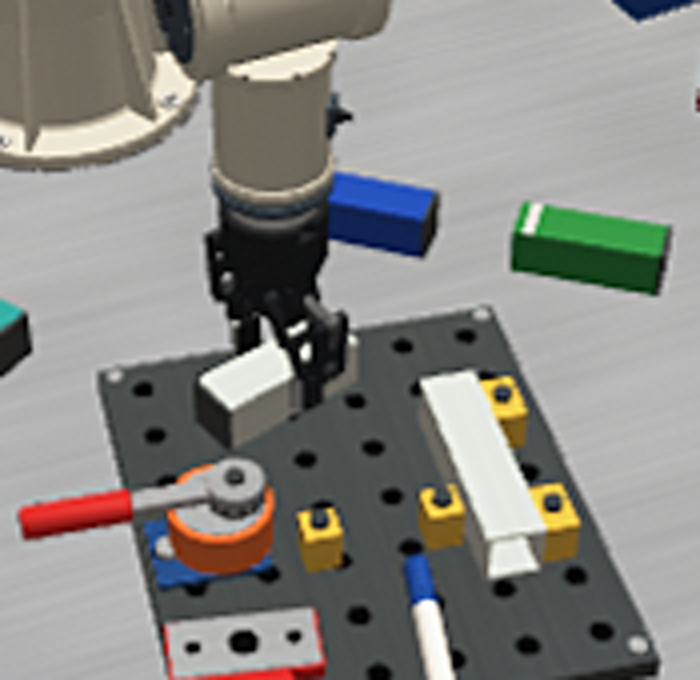

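Run:
```python
from h import *
s=r.sense();p=s['eef_pos'];a=s['tcp_rot'][2]-np.pi/2
ex=np.array([np.cos(a),np.sin(a),0]);ey=np.array([-np.sin(a),np.cos(a),0])
for w in(-11,11):
  for o in (32,47):
    q=proj('scene',[p+ex*o+ey*w])[0]; print(w,o,(q-[190,90]+.375)*4)
```

```text
-11 32 [291.13313856 419.81274281]
-11 47 [303.87443803 431.17088036]
11 32 [315.00026093 406.85076814]
11 47 [327.80485904 418.0544265 ]
```

```bash
python3 -m creep '[{"dp":[-4,3,1],"angular":[0,0,0],"fingers":60},{"dp":[-4,3,1],"angular":[0,0,0],"fingers":45},{"dp":[-4,3,1],"angular":[0,0,0],"fingers":30},{"dp":[-4,3,1],"angular":[0,0,0],"fingers":30},{"dp":[-4,3,1],"angular":[0,0,0],"fingers":30}]' 80; python3 -m creep '[{"dp":[0,0,0],"angular":[0,0,0],"fingers":30},{"dp":[0,0,0],"angular":[0,0,0],"fingers":30}]';python3 go.py 608.5 39.6 60 1.426
```

```text
clock: 2.92
eef_pos: [481.5, 21.4, 28.5]
tcp_rot: [3.14, 0.001, 1.851]
contact_force: [-0.7, -0.8, 8.9]
opening: 0.461
clock: 3.08
eef_pos: [481.5, 21.4, 28.5]
tcp_rot: [3.14, 0.001, 1.851]
contact_force: [-1.4, -0.3, 9.3]
opening: 0.454
t 3.08 pos [481.5  21.4  28.5] rot [3.140e+00 1.000e-03 1.851e+00] F [-1.4 -0.3  9.3] op 0.454
dp [-17.6 127.1 -31.3] w [0.002 0.    0.425]
```

```bash
python3 -m creep '[{"dp":[0,0,-10],"angular":[0,0,0],"fingers":30},{"dp":[0,0,-25],"angular":[0,0,0],"fingers":30},{"dp":[0,0,-40],"angular":[0,0,0],"fingers":30},{"dp":[0,0,-55],"angular":[0,0,0],"fingers":30},{"dp":[0,0,-55],"angular":[0,0,0],"fingers":30}]' ;python3 go.py 595.6 34.4 83 1.426
```

```text
clock: 3.5
eef_pos: [482.2, 21.5, 85.0]
tcp_rot: [3.138, 0.001, 1.851]
contact_force: [1.4, 0.4, -4.0]
opening: 0.451
t 3.5 pos [482.2  21.5  85. ] rot [3.138e+00 1.000e-03 1.851e+00] F [ 1.4  0.4 -4. ] op 0.451
dp [-19.  112.6   2.5] w [0.004 0.    0.425]
```

```bash
python3 -m creep '[{"dp":[-3,20,0],"angular":[0,0,0.1],"fingers":30},{"dp":[-7,45,0],"angular":[0,0,0.21],"fingers":30},{"dp":[-11,70,0],"angular":[0,0,0.32],"fingers":30},{"dp":[-16,95,0],"angular":[0,0,0.425],"fingers":30},{"dp":[-19,112,0],"angular":[0,0,0.425],"fingers":30}]' ;python3 -m creep '[{"dp":[0,0,0],"angular":[0,0,0],"fingers":30},{"dp":[0,0,0],"angular":[0,0,0],"fingers":30}]';python3 go.py 595.6 34.4 83 1.426;  python3 - <<'E'
from h import *
for n,b in(('scene',(190,120,365,270)),('top',(175,105,325,245))):
    a=optics.grab_frame(n); cv2.imwrite(f'pics/g3{n}.png',cv2.resize(a[b[1]:b[3],b[0]:b[2]],None,fx=4,fy=4,interpolation=cv2.INTER_CUBIC))
E
```

```text
clock: 3.92
eef_pos: [595.6, 34.4, 81.9]
tcp_rot: [3.14, -0.0, 1.419]
contact_force: [0.1, -0.2, -4.5]
opening: 0.453
clock: 4.08
eef_pos: [593.5, 34.2, 81.5]
tcp_rot: [-3.141, 0.0, 1.426]
contact_force: [-0.5, -0.3, -4.0]
opening: 0.459
t 4.08 pos [593.5  34.2  81.5] rot [-3.141  0.     1.426] F [-0.5 -0.3 -4. ] op 0.459
dp [ 0.5  2.1 -1.5] w [-0.001  0.     0.   ]
```

View pics/g3scene.png

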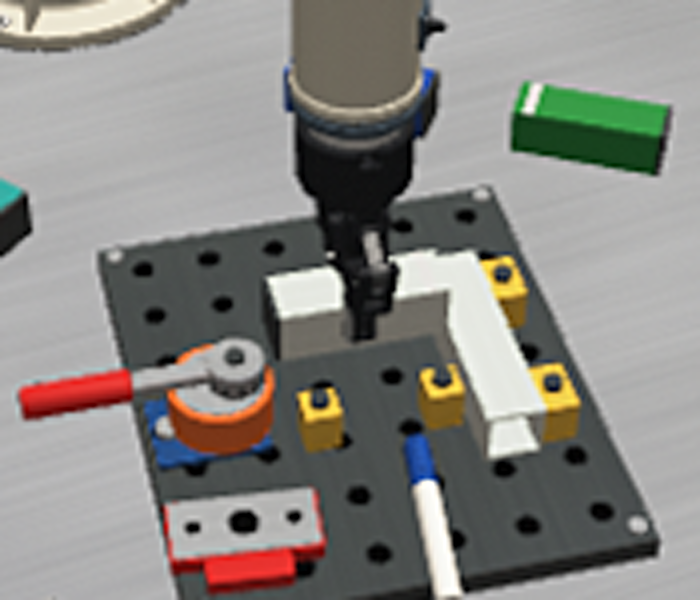

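View pics/g3top.png

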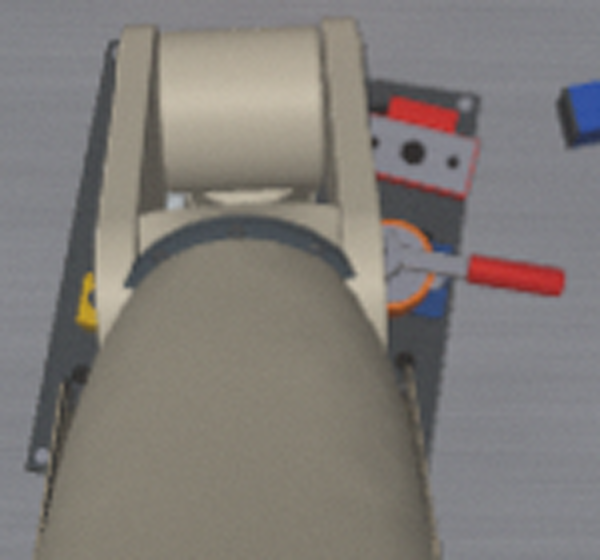

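Run:
```python
from h import *
a=optics.grab_frame('scene'); cv2.imwrite('pics/g4.png',a)
cv2.imwrite('pics/g4c.png',cv2.resize(a[175:240,245:335],None,fx=8,fy=8,interpolation=cv2.INTER_CUBIC))
```

```text
(no output)
```

View pics/g4c.png

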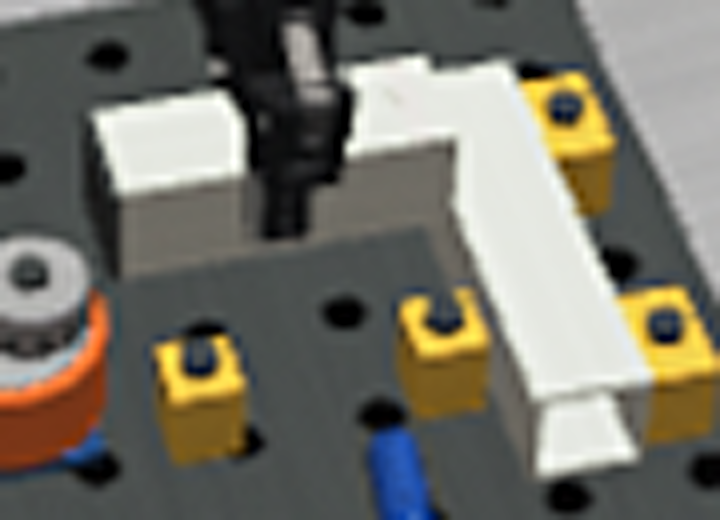

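Run:
```python
from h import *
nest=np.array([608.5,39.6]);ex=np.array([.9896,-.144]);ey=np.array([.144,.9896])
def N(px,z):
    uv=np.array(px,float)/8-.4375+[245,175]
    P=onz('scene',uv.reshape(-1,2),z)[:,:2]; q=P-nest; return np.c_[q@ex,q@ey].round(1)
print('stub top caps near/far, open near/far',N([[120,195],[90,115],[455,138],[428,57]],113.3))
print('cap bottom near',N([[122,275]],73.3))
print('rail near top edge',N([[460,200],[535,388]],60),'far',N([[515,62],[648,380]],60))
print('stops near face top: ',N([[158,348],[232,332],[245,372],[175,385]],54),N([[400,300],[468,288],[488,332],[415,345]],54))
```

```text
stub top caps near/far, open near/far [[  4.2 -60.8]
 [-35.5 -61.9]
 [  4.5  53.5]
 [-36.   56.1]]
cap bottom near [[  1.9 -60.2]]
rail near top edge [[-18.2  64.6]
 [ 72.4  63.1]] far [[-81.3 104. ]
 [ 77.8 100.3]]
stops near face top:  [[ 19.8 -52.1]
 [ 18.5 -26.1]
 [ 37.4 -26.5]
 [ 37.6 -50.6]] [[17.6 33. ]
 [17.6 57. ]
 [39.  57.5]
 [39.  32. ]]
```

```bash
python3 -m creep '[{"dp":[4,0,0],"angular":[0,0,0],"fingers":30},{"dp":[4,0,12],"angular":[0,0,0],"fingers":30},{"dp":[4,0,24],"angular":[0,0,0],"fingers":30},{"dp":[4,0,34],"angular":[0,0,0],"fingers":30},{"dp":[4,0,34],"angular":[0,0,0],"fingers":30}]' ;python3 - <<'E'
from h import *
a=optics.grab_frame('scene'); cv2.imwrite('pics/g5.png',a)
cv2.imwrite('pics/g5c.png',cv2.resize(a[175:240,245:335],None,fx=8,fy=8,interpolation=cv2.INTER_CUBIC))
print(r.sense()['contact_force'],r.sense()['eef_pos'])
E
```

```text
clock: 4.65
eef_pos: [592.0, 38.0, 45.2]
tcp_rot: [-3.137, 0.001, 1.426]
contact_force: [-0.6, -0.3, -4.0]
opening: 0.457
[ 0.75576928  0.15957356 -4.30648841] [592.53513001  38.04855295  46.25770269]
```

View pics/g5c.png

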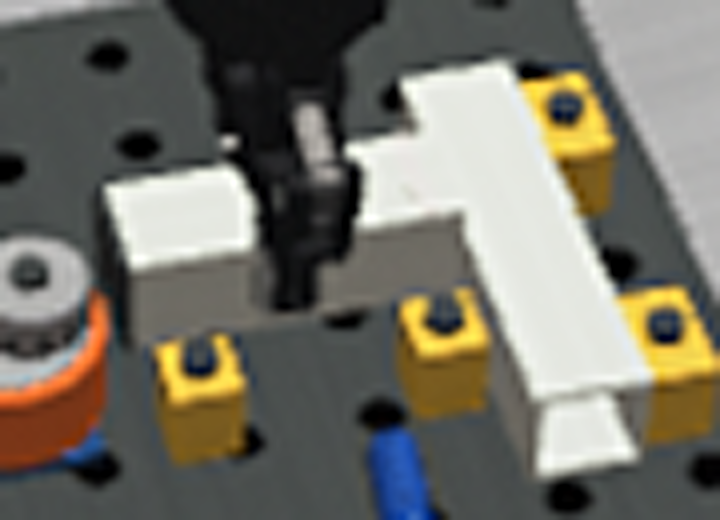

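```bash
python3 -m creep '[{"dp":[0,0,6],"angular":[0,0,0],"fingers":30},{"dp":[0,0,12],"angular":[0,0,0],"fingers":30},{"dp":[0,0,16],"angular":[0,0,0],"fingers":30},{"dp":[0,0,16],"angular":[0,0,0],"fingers":30}]'; python3 go.py 593 38 29 1.426; python3 -m creep '[{"dp":[0,0,1.5],"angular":[0,0,0],"fingers":30},{"dp":[0,0,1.5],"angular":[0,0,0],"fingers":30}]'
```

```text
clock: 5.03
eef_pos: [593.6, 38.1, 31.3]
tcp_rot: [-3.14, 0.0, 1.426]
contact_force: [-0.3, -0.6, -3.5]
opening: 0.457
t 5.03 pos [593.6  38.1  31.3] rot [-3.14   0.     1.426] F [-0.3 -0.6 -3.5] op 0.457
dp [-0.2 -0.6  2.3] w [-0.001  0.    -0.   ]
clock: 5.2
eef_pos: [594.2, 38.1, 30.7]
tcp_rot: [-3.142, 0.0, 1.426]
contact_force: [-0.4, 0.1, -4.1]
opening: 0.46
```

```bash
python3 -m creep '[{"dp":[0,0,1],"angular":[0,0,0],"fingers":30},{"dp":[0,3,1],"angular":[0,0,0],"fingers":30},{"dp":[0,6,1],"angular":[0,0,0],"fingers":30},{"dp":[0,8.5,1],"angular":[0,0,0],"fingers":30},{"dp":[0,8.5,1],"angular":[0,0,0],"fingers":30}]'; python3 -m creep '[{"dp":[0,1,0],"angular":[0,0,0],"fingers":30},{"dp":[0,2,0],"angular":[0,0,0],"fingers":30},{"dp":[0,2,0],"angular":[0,0,0],"fingers":30}]'
```

```text
clock: 5.62
eef_pos: [603.6, 36.8, 30.0]
tcp_rot: [3.14, -0.0, 1.426]
contact_force: [0.2, 0.3, -4.2]
opening: 0.462
clock: 5.87
eef_pos: [604.7, 36.6, 29.8]
tcp_rot: [3.141, -0.0, 1.426]
contact_force: [0.7, 0.1, -3.9]
opening: 0.456
```

```bash
python3 -m creep '[{"dp":[0,1,0],"angular":[0,0,0],"fingers":30},{"dp":[0,1,0],"angular":[0,0,0],"fingers":30}]';python3 - <<'E'
from h import *
a=optics.grab_frame('scene'); cv2.imwrite('pics/g6.png',a)
cv2.imwrite('pics/g6c.png',cv2.resize(a[175:240,245:335],None,fx=8,fy=8,interpolation=cv2.INTER_CUBIC))
print(r.sense()['contact_force'],r.sense()['wrist_torque'],r.sense()['eef_pos'])
E
```

```text
clock: 6.03
eef_pos: [605.7, 36.4, 29.8]
tcp_rot: [3.141, 0.0, 1.426]
contact_force: [0.6, -0.9, -4.1]
opening: 0.459
[-0.62803706 -0.05844011 -4.33617178] [ 0.00170323 -0.03350621 -0.01285519] [605.57474031  36.4898853   29.78896976]
```

View pics/g6c.png

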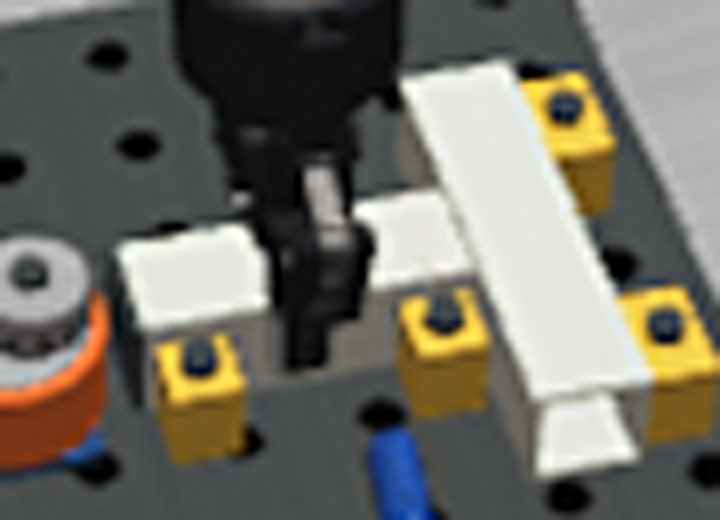

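```bash
python3 -m creep '[{"dp":[0,1,0],"angular":[0,0,0],"fingers":30},{"dp":[0,1,0],"angular":[0,0,0],"fingers":30}]'; python3 -m creep '[{"dp":[0,1,0],"angular":[0,0,0],"fingers":30},{"dp":[0,1,0],"angular":[0,0,0],"fingers":30}]';python3 -m creep '[{"dp":[0,1,0],"angular":[0,0,0],"fingers":30},{"dp":[0,1,0],"angular":[0,0,0],"fingers":30}]'
```

```text
clock: 6.25
eef_pos: [606.7, 36.3, 29.8]
tcp_rot: [3.141, -0.0, 1.426]
contact_force: [0.1, -0.8, -4.4]
opening: 0.458
clock: 6.42
eef_pos: [607.2, 36.2, 29.7]
tcp_rot: [-3.141, 0.0, 1.426]
contact_force: [-1.3, -0.1, -4.4]
opening: 0.458
clock: 6.58
eef_pos: [607.2, 36.2, 29.5]
tcp_rot: [-3.139, 0.0, 1.426]
contact_force: [-5.3, 0.6, -1.3]
opening: 0.454
```

```bash
python3 -m creep '[{"dp":[0,-0.7,0.8],"angular":[0,0,0],"fingers":30},{"dp":[0,-0.7,0.8],"angular":[0,0,0],"fingers":30}]'; python3 -m creep '[{"dp":[0,0,0.8],"angular":[0,0,0],"fingers":30},{"dp":[0,0,0.8],"angular":[0,0,0],"fingers":30}]'
```

```text
clock: 6.75
eef_pos: [607.2, 36.2, 28.7]
tcp_rot: [-3.141, 0.0, 1.426]
contact_force: [-2.8, 0.5, -4.4]
opening: 0.456
clock: 6.92
eef_pos: [607.2, 36.2, 28.6]
tcp_rot: [-3.14, 0.0, 1.426]
contact_force: [-5.9, 0.8, 3.9]
opening: 0.454
```

```bash
python3 -m creep '[{"dp":[1,-0.4,-0.4],"angular":[0,0,0],"fingers":30},{"dp":[2,-0.4,-0.4],"angular":[0,0,0],"fingers":30},{"dp":[2,-0.4,-0.4],"angular":[0,0,0],"fingers":30}]'; python3 -m creep '[{"dp":[1,0,0],"angular":[0,0,0],"fingers":30},{"dp":[1,0,0],"angular":[0,0,0],"fingers":30}]'; python3 -m creep '[{"dp":[1,0,0],"angular":[0,0,0],"fingers":30},{"dp":[1,0,0],"angular":[0,0,0],"fingers":30}]'
```

```text
clock: 7.17
eef_pos: [607.5, 38.1, 28.6]
tcp_rot: [-3.141, 0.0, 1.426]
contact_force: [-5.1, -1.1, 0.7]
opening: 0.456
clock: 7.33
eef_pos: [607.6, 38.5, 28.5]
tcp_rot: [-3.141, 0.001, 1.426]
contact_force: [-5.2, -4.7, -0.1]
opening: 0.458
clock: 7.5
eef_pos: [607.6, 38.5, 28.6]
tcp_rot: [-3.141, 0.002, 1.426]
contact_force: [-6.2, -12.0, 1.0]
opening: 0.456
```

```bash
python3 -m creep '[{"dp":[-0.5,0,0],"angular":[0,0,0],"fingers":42},{"dp":[-1,0,0],"angular":[0,0,0],"fingers":50},{"dp":[-1,0,0],"angular":[0,0,0],"fingers":52},{"dp":[-1,0,0],"angular":[0,0,0],"fingers":52}]'
python3 - <<'E'
from h import *
a=optics.grab_frame('scene'); cv2.imwrite('pics/g7.png',a)
cv2.imwrite('pics/g7c.png',cv2.resize(a[175:240,245:335],None,fx=8,fy=8,interpolation=cv2.INTER_CUBIC))
E
```

```text
clock: 7.83
eef_pos: [608.7, 39.4, 29.0]
tcp_rot: [3.14, -0.001, 1.426]
contact_force: [-0.1, 0.3, -0.5]
opening: 0.609
```

View pics/g7c.png

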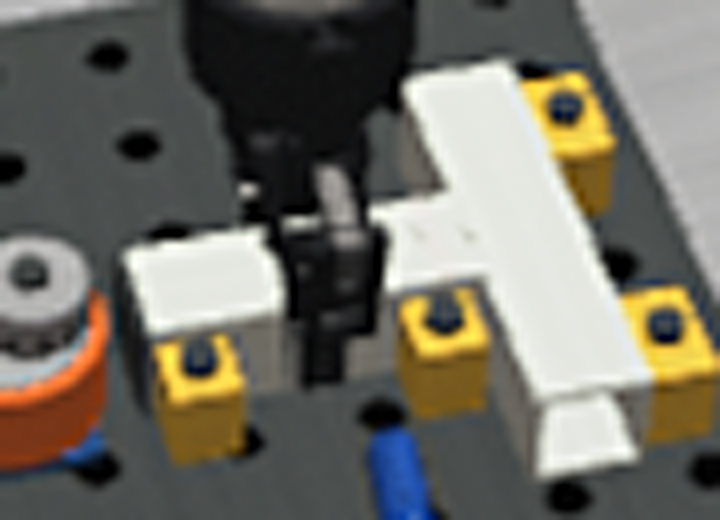

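```bash
python3 -m creep '[{"dp":[0,1,0],"angular":[0,0,0],"fingers":46},{"dp":[0,2,0],"angular":[0,0,0],"fingers":46},{"dp":[0,2,0],"angular":[0,0,0],"fingers":46}]'; python3 -m creep '[{"dp":[0,1,0],"angular":[0,0,0],"fingers":46},{"dp":[0,1,0],"angular":[0,0,0],"fingers":46}]';python3 -m creep '[{"dp":[0,1,0],"angular":[0,0,0],"fingers":46},{"dp":[0,1,0],"angular":[0,0,0],"fingers":46}]'
```

```text
clock: 8.13
eef_pos: [610.3, 39.0, 28.7]
tcp_rot: [3.141, -0.0, 1.426]
contact_force: [-0.5, 0.8, 0.4]
opening: 0.538
clock: 8.3
eef_pos: [610.6, 38.8, 28.5]
tcp_rot: [-3.141, 0.0, 1.426]
contact_force: [-2.2, 0.6, 0.6]
opening: 0.537
clock: 8.47
eef_pos: [610.6, 38.8, 28.4]
tcp_rot: [-3.139, 0.0, 1.426]
contact_force: [-4.4, 1.1, 2.9]
opening: 0.538
```

```bash
python3 -m creep '[{"dp":[0,1.5,0],"angular":[0,0,0],"fingers":46},{"dp":[0,1.5,0],"angular":[0,0,0],"fingers":46}]'; python3 -m creep '[{"dp":[0,-2.5,0],"angular":[0,0,0],"fingers":50},{"dp":[0,-4.5,0],"angular":[0,0,0],"fingers":52},{"dp":[0,-4.5,0],"angular":[0,0,0],"fingers":52},{"dp":[0,-4.5,-10],"angular":[0,0,0],"fingers":52},{"dp":[0,-4.5,-30],"angular":[0,0,0],"fingers":52}]'; python3 go.py 640 -160 165 1.426
```

```text
clock: 8.63
eef_pos: [610.6, 38.7, 28.2]
tcp_rot: [-3.136, 0.0, 1.425]
contact_force: [-9.8, 3.0, 7.0]
opening: 0.538
clock: 9.05
eef_pos: [607.5, 38.9, 57.4]
tcp_rot: [-3.138, 0.001, 1.426]
contact_force: [-0.1, -0.4, 0.0]
opening: 0.607
t 9.05 pos [607.5  38.9  57.4] rot [-3.138e+00  1.000e-03  1.426e+00] F [-0.1 -0.4  0. ] op 0.607
dp [-192.1   60.6 -107.6] w [-0.003  0.001 -0.   ]
```

```bash
python3 -m creep '[{"dp":[0,0,-38],"angular":[0,0,0],"fingers":56},{"dp":[0,0,-76],"angular":[0,0,0],"fingers":60},{"dp":[-35,0,-88],"angular":[0,0,0],"fingers":62},{"dp":[-72,0,-88],"angular":[0,0,0],"fingers":62},{"dp":[-110,2,-88],"angular":[0,0,0],"fingers":62}]'; python3 go.py 586.5 -160.5 150 1.43
python3 - <<'E'
from h import *
a=optics.grab_frame('scene'); cv2.imwrite('pics/g8.png',a)
cv2.imwrite('pics/g8c.png',cv2.resize(a[175:240,240:335],None,fx=8,fy=8,interpolation=cv2.INTER_CUBIC))
E
```

```text
clock: 9.47
eef_pos: [595.9, -70.8, 149.3]
tcp_rot: [3.137, -0.0, 1.428]
contact_force: [0.3, 0.5, -0.7]
opening: 0.725
t 9.47 pos [595.9 -70.8 149.3] rot [ 3.137 -0.     1.428] F [ 0.3  0.5 -0.7] op 0.725
dp [-90.1   3.5  -0.7] w [ 0.004 -0.    -0.002]
```

View pics/g8c.png

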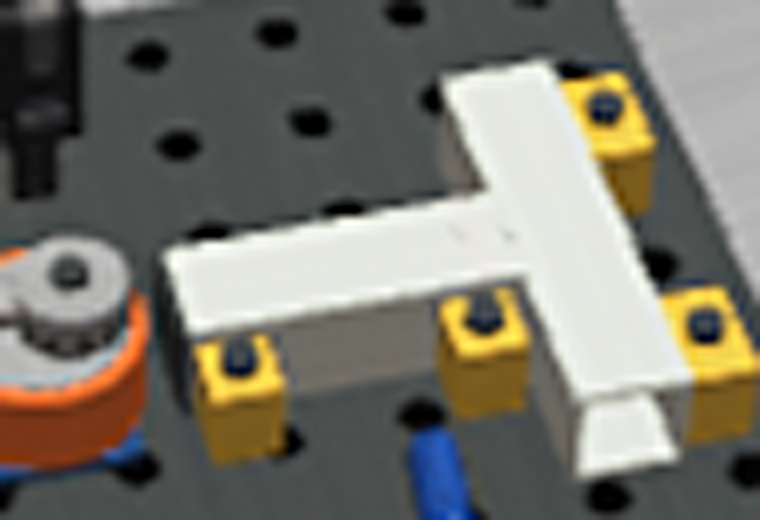

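```bash
python3 -m creep '[{"dp":[-35,2,0],"angular":[0,0,0],"fingers":62},{"dp":[-70,3,0],"angular":[0,0,0],"fingers":62},{"dp":[-90,3.5,0],"angular":[0,0,0],"fingers":62},{"dp":[-90,3.5,15],"angular":[0,0,0],"fingers":62},{"dp":[-90,3.5,30],"angular":[0,0,0],"fingers":62}]'; python3 -m creep '[{"dp":[0,0,0],"angular":[0,0,0],"fingers":62}]'; python3 go.py 586.5 -160.5 57 1.434
python3 - <<'E'
from h import *
a=optics.grab_frame('scene'); cv2.imwrite('pics/g9.png',a)
cv2.imwrite('pics/g9c.png',cv2.resize(a[170:250,170:270],None,fx=7,fy=7,interpolation=cv2.INTER_CUBIC))
a=optics.grab_frame('top'); cv2.imwrite('pics/g9t.png',cv2.resize(a[105:245,175:325],None,fx=4,fy=4,interpolation=cv2.INTER_CUBIC))
E
```

```text
clock: 9.93
eef_pos: [586.4, -161.7, 118.0]
tcp_rot: [3.138, 0.001, 1.423]
contact_force: [0.1, -0.2, 0.0]
opening: 0.725
clock: 10.02
eef_pos: [584.0, -160.0, 114.9]
tcp_rot: [-3.139, -0.0, 1.425]
contact_force: [-1.1, 0.2, -1.0]
opening: 0.724
t 10.02 pos [ 584.  -160.   114.9] rot [-3.139 -0.     1.425] F [-1.1  0.2 -1. ] op 0.724
dp [-0.1  2.7 57.9] w [-0.003 -0.    -0.009]
```

View pics/g9c.png

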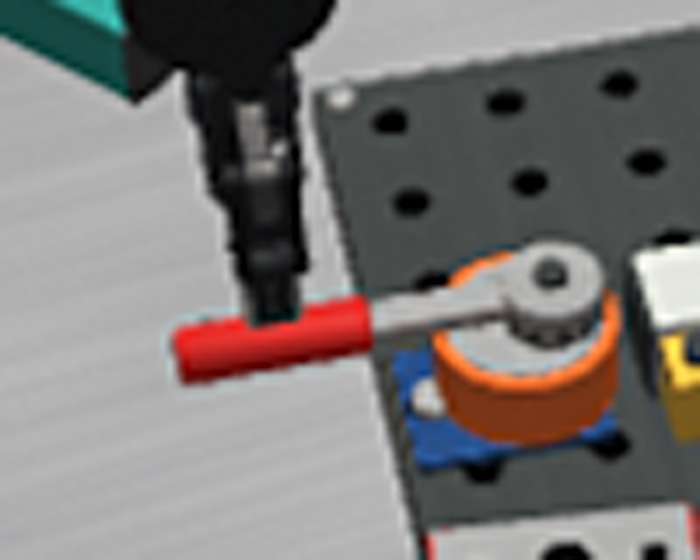

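View pics/g9t.png

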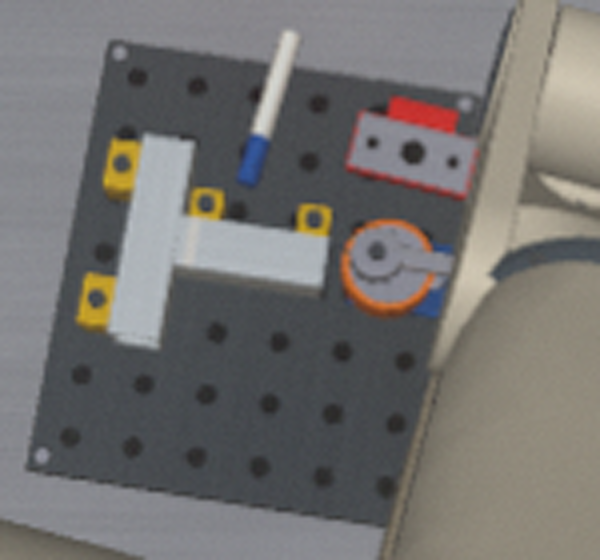

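```bash
python3 -m creep '[{"dp":[0,2.5,14],"angular":[0,0,0],"fingers":62},{"dp":[0,2.5,28],"angular":[0,0,0],"fingers":62},{"dp":[0,2.5,42],"angular":[0,0,0],"fingers":62},{"dp":[0,2.5,56],"angular":[0,0,0],"fingers":62},{"dp":[0,2.5,57],"angular":[0,0,0],"fingers":62}]'; python3 -m creep '[{"dp":[0,0,0],"angular":[0,0,0],"fingers":50},{"dp":[0,0,0],"angular":[0,0,0],"fingers":46}]'; python3 go.py 586.5 -160.5 57 1.434
python3 - <<'E'
from h import *
a=optics.grab_frame('scene'); cv2.imwrite('pics/g10.png',a)
cv2.imwrite('pics/g10c.png',cv2.resize(a[170:250,170:270],None,fx=7,fy=7,interpolation=cv2.INTER_CUBIC))
E
```

```text
clock: 10.53
eef_pos: [586.9, -159.3, 57.5]
tcp_rot: [-3.139, -0.0, 1.426]
contact_force: [-0.1, -0.2, -1.3]
opening: 0.73
clock: 10.7
eef_pos: [588.5, -159.9, 60.2]
tcp_rot: [3.141, 0.0, 1.426]
contact_force: [0.1, 0.1, -0.1]
opening: 0.539
t 10.7 pos [ 588.5 -159.9   60.2] rot [3.141 0.    1.426] F [ 0.1  0.1 -0.1] op 0.539
dp [-0.8 -1.9  3.2] w [ 0.001  0.    -0.008]
```

View pics/g10c.png

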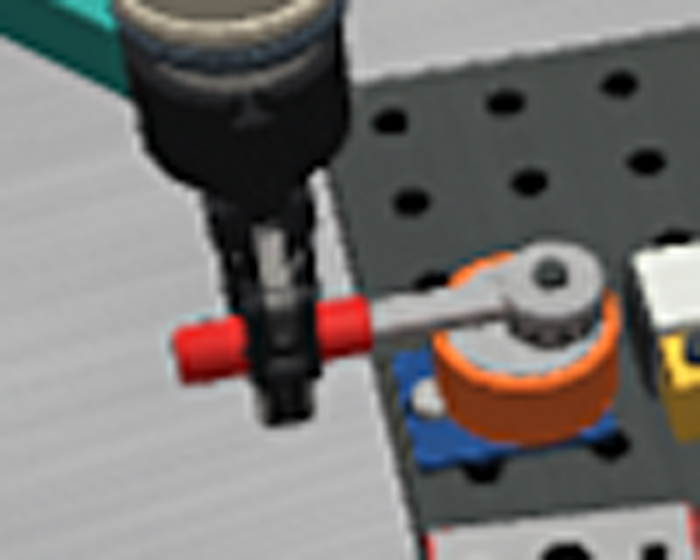

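```bash
python3 -m creep '[{"dp":[0,-4,1],"angular":[0,0,0],"fingers":46},{"dp":[0,-8,2],"angular":[0,0,0],"fingers":46},{"dp":[0,-10,2],"angular":[0,0,0],"fingers":46},{"dp":[0,-10,2],"angular":[0,0,0],"fingers":46}]'; python3 -m creep '[{"dp":[0,-2,0],"angular":[0,0,0],"fingers":46},{"dp":[0,-2,0],"angular":[0,0,0],"fingers":46}]';  python3 -m creep '[{"dp":[0,-2,0],"angular":[0,0,0],"fingers":46},{"dp":[0,-2,0],"angular":[0,0,0],"fingers":46}]'
```

```text
clock: 11.08
eef_pos: [577.2, -158.5, 57.8]
tcp_rot: [-3.141, -0.0, 1.426]
contact_force: [0.1, -0.1, -0.7]
opening: 0.539
clock: 11.25
eef_pos: [575.7, -158.3, 57.7]
tcp_rot: [-3.142, 0.0, 1.426]
contact_force: [-1.0, -0.4, -0.4]
opening: 0.539
clock: 11.42
eef_pos: [574.5, -158.2, 57.8]
tcp_rot: [3.14, 0.0, 1.426]
contact_force: [2.8, -1.4, -1.6]
opening: 0.535
```

```bash
cat > st.py <<'E'
from h import *
s=r.sense();p=s['eef_pos'];F=s['contact_force'];y=s['tcp_rot'][2]
P=np.array([601.2,-54.6]);tx=np.array([np.cos(y),np.sin(y)]);ty=np.array([np.sin(y),-np.cos(y)])
d=P-p[:2]; print('t',round(s['clock'],2),'swing',round(1.426-y,3),'pivot in tool',(d@tx).round(1),(d@ty).round(1),'push',(F[:2]@ty).round(1),'rad',(F[:2]@tx).round(1),'Fz',F[2].round(1),'z',p[2].round(1),'op',round(s['opening'],3))
E
python3 -m creep '[{"dp":[0.9,-6.4,0],"angular":[0,0,0.06],"fingers":46},{"dp":[2.1,-12.7,0],"angular":[0,0,0.12],"fingers":46},{"dp":[3.8,-18.9,0],"angular":[0,0,0.18],"fingers":46},{"dp":[5.8,-25,0],"angular":[0,0,0.24],"fingers":46},{"dp":[8.2,-31,0],"angular":[0,0,0.3],"fingers":46}]' >/dev/null; python3 st.py
```

```text
t 11.83 swing 0.303 pivot in tool 106.2 10.8 push 4.0 rad 1.4 Fz -1.0 z 57.9 op 0.538
```

```bash
python3 -m creep '[{"dp":[0.9,-6.4,0],"angular":[0,0,0.06],"fingers":46},{"dp":[2.1,-12.7,0],"angular":[0,0,0.12],"fingers":46},{"dp":[3.8,-18.9,0],"angular":[0,0,0.18],"fingers":46},{"dp":[5.8,-25,0],"angular":[0,0,0.24],"fingers":46},{"dp":[8.2,-31,0],"angular":[0,0,0.3],"fingers":46}]' >/dev/null; python3 st.py; python3 -m creep '[{"dp":[0.9,-6.4,0],"angular":[0,0,0.06],"fingers":46},{"dp":[2.1,-12.7,0],"angular":[0,0,0.12],"fingers":46},{"dp":[3.8,-18.9,0],"angular":[0,0,0.18],"fingers":46}]' >/dev/null; python3 st.py
```

```text
t 12.25 swing 0.603 pivot in tool 106.0 10.9 push 4.4 rad 1.9 Fz -2.5 z 57.9 op 0.54
t 12.5 swing 0.783 pivot in tool 106.0 11.1 push 3.7 rad 1.1 Fz -0.9 z 57.9 op 0.538
```

Now slow it down: 0.03 rad steps (0.4, -3.2 mm).

```bash
for i in 1 ; do python3 -m creep '[{"dp":[0.2,-1.6,0],"angular":[0,0,0.015],"fingers":46},{"dp":[0.4,-3.2,0],"angular":[0,0,0.03],"fingers":46},{"dp":[0.6,-4.8,0],"angular":[0,0,0.045],"fingers":46},{"dp":[0.8,-6.4,0],"angular":[0,0,0.06],"fingers":46}]' >/dev/null; python3 st.py; done; python3 -m creep '[{"dp":[0.2,-1.6,0],"angular":[0,0,0.015],"fingers":46},{"dp":[0.4,-3.2,0],"angular":[0,0,0.03],"fingers":46}]' >/dev/null; python3 st.py
```

```text
t 12.83 swing 0.841 pivot in tool 106.2 11.5 push 3.8 rad 2.3 Fz 1.8 z 57.9 op 0.539
t 13.0 swing 0.871 pivot in tool 106.4 11.7 push 3.3 rad 3.2 Fz 0.9 z 57.8 op 0.541
```

```bash
python3 -m creep '[{"dp":[0.2,-1.6,0],"angular":[0,0,0.015],"fingers":46},{"dp":[0.4,-3.2,0],"angular":[0,0,0.03],"fingers":46}]' >/dev/null; python3 st.py;  python3 -m creep '[{"dp":[0.2,-1.6,0],"angular":[0,0,0.015],"fingers":46},{"dp":[0.4,-3.2,0],"angular":[0,0,0.03],"fingers":46}]' >/dev/null; python3 st.py
```

```text
t 13.17 swing 0.902 pivot in tool 106.6 12.0 push 4.5 rad 1.8 Fz 1.3 z 57.7 op 0.538
t 13.33 swing 0.932 pivot in tool 106.7 12.1 push 4.3 rad 2.4 Fz 2.2 z 57.6 op 0.538
```

```bash
python3 -m creep '[{"dp":[0.2,-1.6,0],"angular":[0,0,0.015],"fingers":46},{"dp":[0.4,-3.2,0],"angular":[0,0,0.03],"fingers":46}]' >/dev/null; python3 st.py
```

```text
t 13.5 swing 0.962 pivot in tool 106.8 12.2 push 3.5 rad 2.6 Fz 1.6 z 57.6 op 0.54
```

```bash
python3 -m creep '[{"dp":[0.2,-1.6,0],"angular":[0,0,0.015],"fingers":46},{"dp":[0.4,-3.2,0],"angular":[0,0,0.03],"fingers":46}]' >/dev/null; python3 st.py
```

```text
t 13.67 swing 0.992 pivot in tool 106.8 12.2 push 3.3 rad 1.6 Fz 2.1 z 57.6 op 0.536
```

```bash
python3 -m creep '[{"dp":[0.2,-1.6,0],"angular":[0,0,0.015],"fingers":46},{"dp":[0.4,-3.2,0],"angular":[0,0,0.03],"fingers":46}]' >/dev/null; python3 st.py
```

```text
t 13.83 swing 1.022 pivot in tool 106.8 12.2 push 3.6 rad 2.1 Fz 1.7 z 57.6 op 0.539
```

```bash
python3 -m creep '[{"dp":[0.2,-1.6,0],"angular":[0,0,0.015],"fingers":46},{"dp":[0.4,-3.2,0],"angular":[0,0,0.03],"fingers":46}]' >/dev/null; python3 st.py
```

```text
t 14.0 swing 1.052 pivot in tool 106.9 12.2 push 3.7 rad 2.1 Fz 2.0 z 57.6 op 0.538
```

```bash
python3 -m creep '[{"dp":[0.2,-1.6,0],"angular":[0,0,0.015],"fingers":46},{"dp":[0.4,-3.2,0],"angular":[0,0,0.03],"fingers":46}]' >/dev/null; python3 st.py
```

```text
t 14.17 swing 1.082 pivot in tool 106.9 12.2 push 4.2 rad 3.1 Fz 2.3 z 57.6 op 0.539
```

```bash
python3 -m creep '[{"dp":[0.2,-1.6,0],"angular":[0,0,0.015],"fingers":46},{"dp":[0.4,-3.2,0],"angular":[0,0,0.03],"fingers":46}]' >/dev/null; python3 st.py
```

```text
t 14.33 swing 1.112 pivot in tool 106.9 12.2 push 3.6 rad 1.6 Fz 1.8 z 57.6 op 0.543
```

```bash
python3 -m creep '[{"dp":[0.2,-1.6,0],"angular":[0,0,0.015],"fingers":46},{"dp":[0.4,-3.2,0],"angular":[0,0,0.03],"fingers":46}]' >/dev/null; python3 st.py
```

```text
t 14.5 swing 1.142 pivot in tool 106.9 12.2 push 3.2 rad 2.4 Fz 1.2 z 57.6 op 0.537
```

```bash
python3 -m creep '[{"dp":[0.2,-1.6,0],"angular":[0,0,0.015],"fingers":46},{"dp":[0.4,-3.2,0],"angular":[0,0,0.03],"fingers":46}]' >/dev/null; python3 st.py
```

```text
t 14.67 swing 1.172 pivot in tool 106.9 12.2 push 3.7 rad 3.3 Fz 1.6 z 57.6 op 0.539
```

```bash
python3 -m creep '[{"dp":[0.2,-1.6,0],"angular":[0,0,0.015],"fingers":46},{"dp":[0.4,-3.2,0],"angular":[0,0,0.03],"fingers":46}]' >/dev/null; python3 st.py
```

```text
t 14.83 swing 1.202 pivot in tool 106.9 12.1 push 6.1 rad 2.8 Fz 0.6 z 57.6 op 0.539
```

Push is starting to rise, so I'll take finer steps.

```bash
python3 -m creep '[{"dp":[0.15,-1.1,0],"angular":[0,0,0.01],"fingers":46},{"dp":[0.15,-1.1,0],"angular":[0,0,0.01],"fingers":46}]' >/dev/null; python3 st.py
```

```text
t 15.0 swing 1.211 pivot in tool 106.9 12.0 push 5.9 rad 2.6 Fz 0.9 z 57.5 op 0.54
```

```bash
python3 -m creep '[{"dp":[0.15,-1.1,0],"angular":[0,0,0.01],"fingers":46},{"dp":[0.15,-1.1,0],"angular":[0,0,0.01],"fingers":46}]' >/dev/null; python3 st.py
```

```text
t 15.17 swing 1.221 pivot in tool 106.9 11.6 push 8.6 rad 2.2 Fz 0.6 z 57.6 op 0.543
```

```bash
python3 -m creep '[{"dp":[0.15,-1.1,0],"angular":[0,0,0.01],"fingers":46},{"dp":[0.15,-1.1,0],"angular":[0,0,0.01],"fingers":46}]' >/dev/null; python3 st.py
```

```text
t 15.33 swing 1.231 pivot in tool 106.8 11.2 push 11.7 rad 1.9 Fz 0.4 z 57.6 op 0.539
```

```bash
python3 -m creep '[{"dp":[0.15,-1.1,0],"angular":[0,0,0.01],"fingers":46},{"dp":[0.15,-1.1,0],"angular":[0,0,0.01],"fingers":46}]' >/dev/null; python3 st.py
```

```text
t 15.5 swing 1.24 pivot in tool 106.8 10.9 push 15.6 rad -0.0 Fz -0.7 z 57.6 op 0.539
```

```bash
python3 -m creep '[{"dp":[0,0,0],"angular":[0,0,0],"fingers":46},{"dp":[0,0,0],"angular":[0,0,0],"fingers":46},{"dp":[0,0,0],"angular":[0,0,0],"fingers":46}]' >/dev/null; python3 st.py; python3 -m creep '[{"dp":[0,0.2,0],"angular":[0,0,0],"fingers":46},{"dp":[0,0.2,0],"angular":[0,0,0],"fingers":46}]' >/dev/null; python3 st.py
```

```text
t 15.75 swing 1.24 pivot in tool 106.8 10.9 push 14.0 rad 0.3 Fz -1.0 z 57.6 op 0.544
t 15.92 swing 1.24 pivot in tool 106.8 10.8 push 13.9 rad 1.1 Fz -0.3 z 57.6 op 0.542
```

```bash
python3 -m creep '[{"dp":[0,3,0],"angular":[0,0,0],"fingers":46},{"dp":[0,6,0],"angular":[0,0,0],"fingers":48},{"dp":[0,10,0],"angular":[0,0,0],"fingers":54},{"dp":[0,12,0],"angular":[0,0,0],"fingers":58},{"dp":[0,12,0],"angular":[0,0,0],"fingers":60}]' >/dev/null; python3 st.py;  python3 -m creep '[{"dp":[0,0,-10],"angular":[0,0,0],"fingers":60},{"dp":[0,0,-25],"angular":[0,0,0],"fingers":60},{"dp":[0,0,-50],"angular":[0,0,0],"fingers":60},{"dp":[0,0,-85],"angular":[0,0,0],"fingers":60},{"dp":[0,0,-120],"angular":[0,0,0],"fingers":60}]' >/dev/null; python3 st.py
```

```text
t 16.33 swing 1.241 pivot in tool 107.2 0.0 push -0.6 rad 0.2 Fz -0.8 z 57.4 op 0.704
t 16.75 swing 1.24 pivot in tool 107.8 0.7 push -0.1 rad 1.6 Fz -0.6 z 179.0 op 0.703
```

```bash
python3 -m creep '[{"dp":[0,35,-20],"angular":[0,0,0],"fingers":60},{"dp":[0,75,-40],"angular":[0,0,0],"fingers":60},{"dp":[0,110,-40],"angular":[0,0,0],"fingers":60},{"dp":[0,150,-40],"angular":[0,0,0],"fingers":60},{"dp":[0,190,-40],"angular":[0,0,0],"fingers":60}]';python3 -m creep '[{"dp":[0,20,0],"angular":[0,0,0],"fingers":60},{"dp":[0,20,0],"angular":[0,0,0],"fingers":60}]'
python3 - <<'E'
from h import *
for n,b in(('scene',(190,150,365,285)),('top',(175,105,325,245))):
    a=optics.grab_frame(n);cv2.imwrite(f'pics/f{n}0.png',a); cv2.imwrite(f'pics/f{n}.png',cv2.resize(a[b[1]:b[3],b[0]:b[2]],None,fx=4,fy=4,interpolation=cv2.INTER_CUBIC))
E
```

```text
clock: 17.17
eef_pos: [531.5, -262.4, 219.2]
tcp_rot: [3.141, -0.001, 0.186]
contact_force: [0.7, 0.3, 0.4]
opening: 0.706
clock: 17.33
eef_pos: [535.5, -284.4, 218.3]
tcp_rot: [3.14, -0.001, 0.183]
contact_force: [-0.7, 0.4, -0.1]
opening: 0.703
```

View pics/fscene.png

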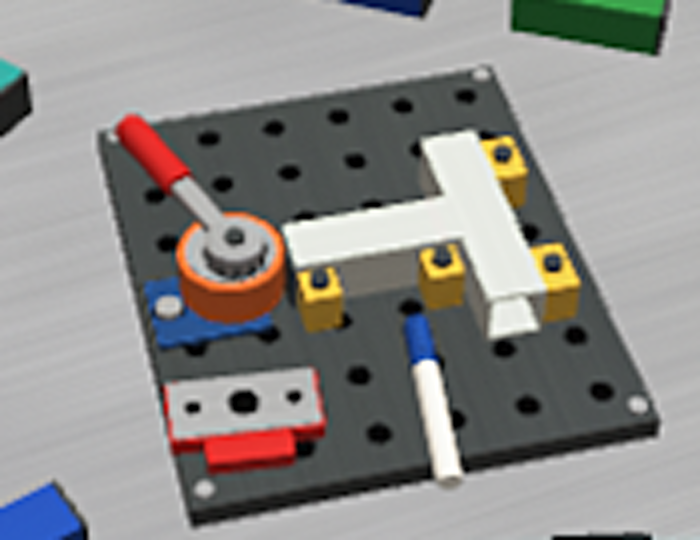

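View pics/ftop.png

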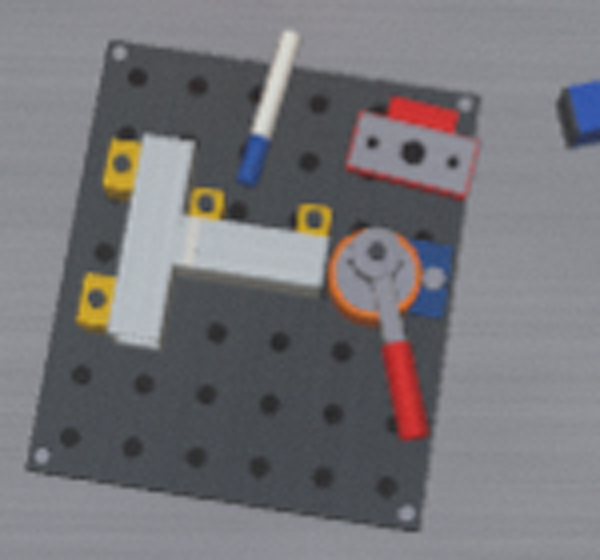

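The cam tread touches the cap (scene crop (285,250), top crop (330,262)). The stub lies flush on both side stops and square on the rail, and the marker and magnet haven't moved.

Run:
```python
from h import *
for n,bs in(('top',{'marker':(236,112,250,152),'magnet':(260,128,296,156),'tape':(106,180,134,204),'brush':(355,172,415,243)}),):
    a=cv2.imread(f'pics/{n}0.png').astype(int);b=cv2.imread(f'pics/f{n}0.png').astype(int)
    for k,(x0,y0,x1,y1) in bs.items(): print(k,abs(a-b)[y0:y1,x0:x1].mean().round(2),np.percentile(abs(a-b)[y0:y1,x0:x1],99))
print(r.sense()['clock']); print(r.sign_off())
```

```text
marker 1.9 6.0
magnet 1.81 6.0
tape 1.68 6.0
brush 22.96 80.0
17.4333
the job is handed in; nothing more can be done
None
```

```bash
python3 -c "
import cv2,numpy as np
a=cv2.imread('pics/top0.png');b=cv2.imread('pics/ftop0.png');c=cv2.imread('pics/scene0.png');d=cv2.imread('pics/fscene0.png')
print(abs(c.astype(int)-d)[210:262,65:145].mean())
cv2.imwrite('pics/cmp.png',np.hstack([b[150:300,280:450],d[180:330,40:210]]))"
```

```text
7.326842948717949
```

View pics/cmp.png

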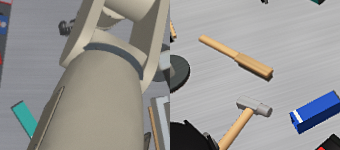

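The stub is clamped against the rail, and I handed the job in at 17.4 s of the 66 s allowed.

**What I did:** I gripped the stub by its flanks and set it down in the nest with its cap towards the clamp. I pressed it against both side stops (about 10 N) and the rail (about 12 N). Then I let go and swung the handle clockwise 1.24 rad. The swing stayed free at about 4 N until 1.2 rad, then the push rose to 15.6 N. It held steady at 14 N before I backed off.

**Last checks:**
- **Fit:** in both views the stub is square on the rail and flush on both side stops, and the cam tread is on the cap.
- **Marker, magnet and tape measure:** unchanged in the top picture.
- **Wire brush:** this check disagreed at first. The arm was covering the brush in the top picture, so it showed a large difference (23 grey levels). In the scene view, which I only compared after handing in, the brush looks undisturbed; the difference there was 7 grey levels. The gripper passed well above that side of the bench and felt no contact.
- **Calibration:** the two cameras differed by about 5 mm, so I found the stops and the rail by touch.

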